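# Nest the keyed parts cups back onto the tilted stand

## Task

The kit is packed, so put the two empty parts cups on the bench back into the tilted cup stand: nest them, in either order, on the white-labelled cup that is already there, all three labels in line at the front, so that each lug drops into the notch of the rim below and every cup sits fully home. Leave the white-labelled cup home in the stand and do not push the other things on the bench about.

Things in the scene. Friction and masses are not known exactly. Their poses are not given: they have to be found in the camera images.
- stand: fixed white sheet-metal stand, base plate 134 x 106 x 5 mm; origin: centre of its underside on the bench, z up; its front (-x side) is where the stack leans to. It carries a black tube whose axis leans 30 degrees from vertical toward the stand's -x: axis direction (-0.5, 0, 0.866) in the stand's frame.
- stand_seat (a point): point on the tube's axis, 4 mm above the tilted plate, where the underside centre of the white-labelled cup lies when that cup is home
- cup_base: the cup with the WHITE label card, already home in the stand, its axis tilted 30 degrees with the stand's tube, label holder at the front and low side. Same shape as cup_green, same frame.
- cup_green: loose grey cup, GREEN label card, upright on the bench, 66 mm high. Origin: centre of the underside, z up its axis, label on its -x side. Tapered body, outside diameter 34 mm at the foot, 46 mm at height 40; there a flat shoulder steps out to a straight band, outside diameter 58, inside 52 mm, heights 40 to 66: grip it across this band. Hollow, 3 mm floor, inside 41 mm at height 40.
- cup_yellow: the cup with the YELLOW label card, upright on the bench. Same shape, size, mass class (0.04 to 0.09 kg) and frame as cup_green.
- cup_base_label (a point): centre of the white label card: 33.8 mm from the axis on the cup's -x side, 51 mm above the underside. The label holder is 22 mm wide, sticks out to 38 mm from the axis, heights 44 to 55 mm.
- cup_green_label (a point): centre of the green label card, same place on its cup as the white one. In line with it on the -x side: above it a notch in the rim, 12 mm wide and 10 mm deep; below it, under the shoulder, a lug 8 mm wide narrowing to 4 mm and 8 mm tall (heights 32 to 40 mm), between 22 and 29 mm from the axis.
- cup_yellow_label (a point): centre of the yellow label card, same place on its cup
- cup_base_rim (a point): centre of the white-labelled cup's mouth, 66 mm from its underside along the axis. A cup nested in it with labels in line has its lug in this rim's notch and its shoulder resting on this rim; its own origin then lies 26 mm above this cup's origin along the axis (radial play 1.4 mm). Turned wrong, it rides on its lug, high and crooked.
- film_tape: bystander: roll of amber tape, 73 mm across, 19 mm high, loose
- motor_can: bystander: black gimbal motor with a short lead, can 38 mm across and 28 mm high centred 18 mm from the origin along its y, loose
- side_cutters: bystander: blue-handled side cutters, 52 x 106 x 10 mm, loose
- caliper: bystander: slide caliper, 65 x 197 x 16 mm, loose

How it is judged:
At the end, for the whole second after the job is handed in: Green and yellow cups nested, either order, in the white-labelled cup: each 26 mm (23.5 to 28.5) above the one below along its axis, concentric within 3 mm, parallel within 0.08 rad, labels in line within 5 mm; white-labelled cup within 4 mm of its seat, label in front; all at rest (((z of cup_green in the frame of cup_base between 0.0235 and 0.0285 m and x of cup_green in the frame of cup_base between -0.003 and 0.003 m and y of cup_green in the frame of cup_base between -0.003 and 0.003 m and y of cup_green_label in the frame of cup_base between -0.005 and 0.005 m and x of cup_green_label in the frame of cup_base below -0.025 m and angle between the z axis of cup_green and the z axis of cup_base, either way round below 0.08 rad and z of cup_yellow in the frame of cup_green between 0.0235 and 0.0285 m and x of cup_yellow in the frame of cup_green between -0.003 and 0.003 m and y of cup_yellow in the frame of cup_green between -0.003 and 0.003 m and y of cup_yellow_label in the frame of cup_green between -0.005 and 0.005 m and x of cup_yellow_label in the frame of cup_green below -0.025 m and angle between the z axis of cup_yellow and the z axis of cup_green, either way round below 0.08 rad) or (z of cup_yellow in the frame of cup_base between 0.0235 and 0.0285 m and x of cup_yellow in the frame of cup_base between -0.003 and 0.003 m and y of cup_yellow in the frame of cup_base between -0.003 and 0.003 m and y of cup_yellow_label in the frame of cup_base between -0.005 and 0.005 m and x of cup_yellow_label in the frame of cup_base below -0.025 m and angle between the z axis of cup_yellow and the z axis of cup_base, either way round below 0.08 rad and z of cup_green in the frame of cup_yellow between 0.0235 and 0.0285 m and x of cup_green in the frame of cup_yellow between -0.003 and 0.003 m and y of cup_green in the frame of cup_yellow between -0.003 and 0.003 m and y of cup_green_label in the frame of cup_yellow between -0.005 and 0.005 m and x of cup_green_label in the frame of cup_yellow below -0.025 m and angle between the z axis of cup_green and the z axis of cup_yellow, either way round below 0.08 rad)) and distance between cup_base and stand_seat below 0.004 m and angle between the x axis of cup_base and the y axis of stand, either way round above 1.45 rad and linear speed of each of cup_base, cup_green, cup_yellow below 0.01 m/s); the robot touches nothing.
It fails at once if the roll of amber tape was pushed more than 30 mm (distance of film_tape from where it was at the start of the episode above 0.03 m).
It fails at once if the black motor was pushed more than 30 mm (distance of motor_can from where it was at the start of the episode above 0.03 m).
It fails at once if the pair of side cutters was pushed more than 30 mm (distance of side_cutters from where it was at the start of the episode above 0.03 m).
It fails at once if the caliper was pushed more than 30 mm (distance of caliper from where it was at the start of the episode above 0.03 m).
It also fails if it takes over 54 s, if anything falls off the work surface, if the arm or the gripper's body presses on something with over 40 N, if the wrist force passes 120 N, or if a joint passes its speed limit or range.

## Robot

A 6-joint arm with a two-finger parallel gripper is mounted at the origin on a cart in front of the work surface, level with it; the furniture and walls round the work are solid. World frame = base frame: x ahead of the robot, y to its left, z up, the work surface at z = 0. Lengths are in m, angles in rad, forces in N, time in s.
With the tool pointing down it reaches from about 0.325 to 0.775 m from the base axis. Payload 5.5 kg.
Tool frame: the origin (TCP) lies between the finger pads; the fingertips stand 8 mm ahead of it and the grasp point (between the pads) lies 11 mm behind it (tcp_to_tips is the distance from the TCP to the fingertips, in m); z points along the fingers, y is the line along which they close (so a half turn about z gives the same grasp; the last joint's range is limited). The gripper opens to 88 mm and grips with 3 to 60 N. Pads are 20 mm wide; open, the fingers measure 115 mm over their backs; the gripper's body (75 mm by 178 mm) begins 61 mm behind the grasp point.
Start: joints at [-1.176, 0.091, 1.231, -0, 1.82, -0.057], TCP at [0.262, -0.54, 0.231] pointing down, gripper open.
Joint ranges: [-2.87, 2.87], [-0.86, 2.18], [0.17, 2.46], [-1.51, 4.65], [0.06, 2.69], [-2.65, 2.65]. Speed limits (rad/s): [2.57, 2.57, 3.01, 3.14, 3.14, 3.14].

## Interface

Orientations are given as a unit quaternion [w, x, y, z].
In Python, from bench import * gives the robot as it stands. Calls block until the motion is done:
- move_to(position, orientation): joint-space move of the TCP to a pose.
- move_l(position, speed=0.15, orientation=None): straight line of the TCP; orientation=None keeps the orientation; speed is the mean speed in m/s.
- movej(angles): joint-space move.
- gripper_open() and close(): open the fingers fully, or close them until they stop; the grip force is fixed at half the most.
- hold(seconds).
- inverse_kinematics(position, orientation): joint angles nearest the present ones, or None.
- state(): the state.
- get_image(name): name is "side" or "top"; returns a dict with "frame" (420x560x3 uint8, blue, green, red), "depth" (420x560 float32, m along the optical axis (not along the pixel's ray), 0 where there is no reading), "camera_matrix" (3x3 intrinsics, pixels), "view" (4x4, takes a point from world to camera coordinates). Camera axes: x right, y up, looking along -z (the intrinsics and any distortion apply to the point x, -y, -z); pixel columns grow to the right and rows downward; lengths in m; the calibration is good to about 2 mm. A picture is of the moment at which its call begins.
A pose or a line that the arm cannot do raises IKError and nothing moves.
- job_done(): hands the job in; it is judged then, once.
The state is a dict: "time": time; "joint_pos": joint angles; "dq": joint speeds; "joint_torque": joint torques, N m; "ee_pos": TCP position; "ee_rot": TCP orientation; "ft_force": force on the tool from outside, world axes, zero at the start; "moment": the same for the moment, N m; "finger_gap": finger opening in m; "finger_force": force on a finger pad.
Only numpy, scipy, OpenCV 4.12 (cv2) and the standard library are available. Lean on these libraries where they do the work, as an engineer would, in place of code of your own. Each camera call takes 0.05 s, during which the arm holds its last target. There are 200 camera calls.

## Working session

There is one attempt and no reset: what is moved stays moved. The work goes in short steps, each a Python script; the robot and the scene stay as the last script left them, time stands still between calls to the robot, and variables do not carry over. Pictures are saved under pics/ and viewed, at most 10 in all, crops included, and the job is handed in when it is done.

```bash
mkdir -p pics; ls; python3 - <<'E'
from bench import *
import cv2,numpy as np,pickle
s=state();print(s)
for n in("top","side"):
    d=get_image(n);pickle.dump(d,open(f"{n}0.pkl","wb"));cv2.imwrite(f"pics/{n}0.png",d["frame"]);print(n,d["camera_matrix"],d["view"].round(4))
E
```

```text
pics
{'time': 0.0, 'joint_pos': array([-1.17571813e+00,  9.18798188e-02,  1.23183540e+00, -3.14836328e-05,
        1.81976975e+00, -5.67010219e-02]), 'dq': array([ 0.00042778, -0.00101938, -0.00153485, -0.00132762,  0.00138924,
        0.00022289]), 'joint_torque': array([-9.93044341e-05, -4.46454620e+01, -4.06438959e+01,  6.97102281e-02,
        2.95740156e-02, -1.15824710e-04]), 'ee_pos': array([ 0.26182924, -0.53957031,  0.22952281]), 'ee_rot': array([-9.30074686e-04,  9.74595673e-01,  2.23969595e-01, -1.74358002e-04]), 'ft_force': array([ 0.0280702 , -0.60878852,  0.06255062]), 'moment': array([-0.02242872,  0.03088578,  0.00759793]), 'finger_force': 0.0, 'finger_gap': 0.08767518945294571}
top [[451.74513354   0.         278.30867744]
 [  0.         451.74513354 207.30520473]
 [  0.           0.           1.        ]] [[ 1.8700e-02 -9.9980e-01  0.0000e+00  1.2850e-01]
 [ 9.9760e-01  1.8700e-02  6.6000e-02 -5.0410e-01]
 [-6.6000e-02 -1.2000e-03  9.9780e-01 -1.2375e+00]
 [ 0.0000e+00  0.0000e+00  0.0000e+00  1.0000e+00]]
side [[404.35031859   0.         273.9789408 ]
 [  0.         404.35031859 210.88877535]
 [  0.           0.           1.        ]] [[-0.9985  0.055  -0.0036  0.481 ]
 [-0.0346 -0.5763  0.8165  0.0257]
 [ 0.0428  0.8154  0.5773 -1.1835]
 [ 0.      0.      0.      1.    ]]
```

View pics/top0.png

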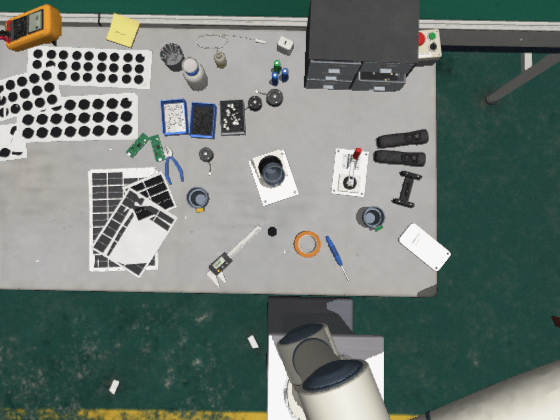

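View pics/side0.png

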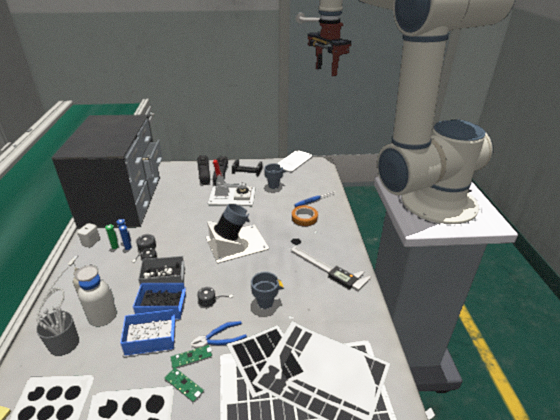

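Top view: yellow cup at about (198,198), label below it. Green cup at (372,217), label lower right. Stand at (272,177), tape at (307,243). I'll enlarge these next.

```bash
python3 - <<'E'
import cv2,numpy as np,pickle
t=pickle.load(open("top0.pkl","rb"));s=pickle.load(open("side0.pkl","rb"))
c=lambda d,x,y,w,h,W,H:cv2.resize(d["frame"][y:y+h,x:x+w],(W,H),interpolation=cv2.INTER_CUBIC)
A=np.hstack([c(t,242,145,60,60,400,400),c(s,200,195,70,70,400,400)])
B=np.hstack([c(t,180,180,40,40,200,200),c(t,355,200,40,40,200,200),c(s,245,265,45,45,200,200),c(s,255,155,40,40,200,200)])
cv2.imwrite("pics/crop0.png",np.vstack([A,B]))
E
```

```text
(no output)
```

View pics/crop0.png

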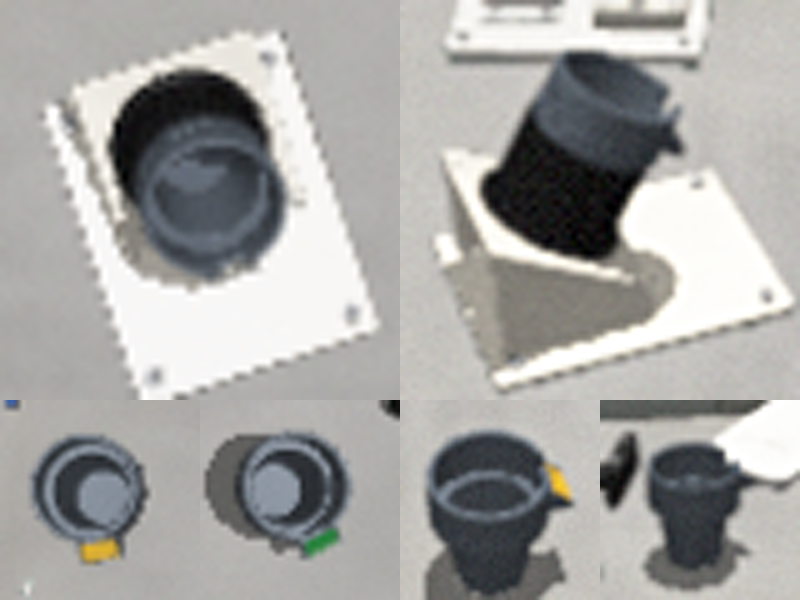

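Crop: the base cup leans toward the bottom of the image (-x, yawed a little toward -y), with its label low and at the front. The yellow label points nearly -x; the green one points -x and -y. Next I'll measure the poses.

```bash
cat > vis.py <<'E'
import cv2,numpy as np
from scipy.optimize import least_squares
def ray(d,uv):
    uv=np.atleast_2d(uv).astype(float);K=d["camera_matrix"];V=d["view"];R,t=V[:3,:3],V[:3,3]
    c=np.c_[(uv[:,0]-K[0,2])/K[0,0],-(uv[:,1]-K[1,2])/K[1,1],-np.ones(len(uv))]
    return -R.T@t,c@R
def cast(d,uv,p,n=(0,0,1)):
    o,r=ray(d,uv);n=np.array(n,float);return o+r*(((np.array(p)-o)@n)/(r@n))[:,None]
def proj(d,P):
    c=d["view"][:3,:3]@P+d["view"][:3,3];K=d["camera_matrix"]
    return np.array([K[0,2]-K[0,0]*c[0]/c[2],K[1,2]+K[1,1]*c[1]/c[2]])
def blob(mask,uv,rad=45):
    m=np.zeros(mask.shape,np.uint8);cv2.circle(m,tuple(int(round(v)) for v in uv),rad,255,-1);m&=mask.astype(np.uint8)*255
    n,l,s,c=cv2.connectedComponentsWithStats(m);i=1+np.argmax(s[1:,4]);return (l==i).astype(np.uint8),c[i]
def outline(b):
    U=8;big=cv2.GaussianBlur(cv2.resize(b*255,None,fx=U,fy=U,interpolation=cv2.INTER_LINEAR),(0,0),4)
    c=max(cv2.findContours((big>127).astype(np.uint8),0,1)[0],key=cv2.contourArea)[:,0]
    return (c+.5)/U-.5
def hsv(d): return cv2.cvtColor(d["frame"],cv2.COLOR_BGR2HSV).astype(int)
def cupmask(d):  # bluish grey, darker than bench
    f=d["frame"].astype(int);return (f[...,0]-f[...,2]>8)&(f.max(2)<165)
def label(d,col,uv,rad=25):
    h=hsv(d);m=((h[...,0]>(18 if col=='y' else 50))&(h[...,0]<(34 if col=='y' else 85))&(h[...,1]>110)&(h[...,2]>70))
    b,c=blob(m,uv,rad);return c,b
def upright(d,uv,lab,z=.066,rad=20):
    """rim circle from the half of the outline away from camera, label side left out"""
    b,_=blob(cupmask(d),uv,rad);b=cv2.morphologyEx(b,cv2.MORPH_CLOSE,np.ones((7,7)))
    P=cast(d,outline(b),(0,0,z));o,_=ray(d,uv);c=P.mean(0)[:2]
    for _ in range(4):
        v=P[:,:2]-c;a=c-o[:2];a/=np.linalg.norm(a);l=lab-c;l/=np.linalg.norm(l);u=v/np.linalg.norm(v,axis=1)[:,None]
        k=(u@a>.1)&(u@l<.6)
        s=least_squares(lambda q:np.hypot(*(P[k,:2]-q).T)-.029,c,loss='soft_l1',f_scale=.001);c=s.x
    return c,k.sum(),np.abs(np.hypot(*(P[k,:2]-c).T)-.029).mean()
E
python3 - <<'E'
from vis import *
import pickle
t=pickle.load(open("top0.pkl","rb"));s=pickle.load(open("side0.pkl","rb"))
print("cams",ray(t,[0,0])[0],ray(s,[0,0])[0])
for col,ut,us in(("y",(198,198),(265,290)),("g",(372,217),(273,176))):
    for d,u in((t,ut),(s,us)):
        try:
            lc,b=label(d,col,u);L=cast(d,lc,(0,0,.051))[0,:2]
        except Exception as e: print(col,"nolabel");
        c,n,r=upright(d,u,L);print(col,lc,b.sum(),"L",L,"C",c,n,r,"dist",np.hypot(*(L-c)),"yaw",np.degrees(np.arctan2(*(c-L)[::-1])))
f=t["frame"].astype(int)
b,c=blob((f.min(2)>195),(272,177),40);b=cv2.morphologyEx(b,cv2.MORPH_CLOSE,np.ones((3,3)))
P=cast(t,outline(b),(0,0,.005))[:,:2]
print("plate",cv2.minAreaRect((P*1000).astype(np.float32)),b.sum())
for d in(t,s):
    print("bench depth chk")
    dd=d["depth"];V=d["view"]
for d,u in((t,(200,198)),(s,(265,285))):
    o,r=ray(d,u);Z=d["depth"][u[1],u[0]];print("depth pt",o+r*Z)
E
```

```text
cams [0.41875968 0.13637253 1.26809316] [0.5318209  0.95338537 0.66406976]
y [199.44 209.68] 25 L [0.48888812 0.35059539] C [0.52125601 0.35643088] 214 0.0005272782517497989 dist 0.03288970620553253 yaw 10.219865501348531
y [280.23809524 283.42857143] 21 L [0.48774315 0.35111161] C [0.52026477 0.35801311] 171 0.000517415948534011 dist 0.03324585035904574 yaw 11.981144750913206
g [378.5   227.875] 16 L [ 0.4488676  -0.13283198] C [ 0.47802127 -0.11636932] 148 0.000427731133634672 dist 0.033480679141232456 yaw 29.452795407247294
g nolabel
g [378.5   227.875] 16 L [ 0.4488676  -0.13283198] C [ 0.47463513 -0.11464774] 80 0.0008938587910891606 dist 0.03153779234602948 yaw 35.21074972520831
plate ((589.081787109375, 154.82861328125), (138.83401489257812, 107.17035675048828), 19.563112258911133) 1063
bench depth chk
bench depth chk
depth pt [[0.52412302 0.35755572 0.00818315]]
depth pt [[0.51947446 0.33876849 0.03566066]]
```

```bash
cat > base.py <<'E'
from vis import *
import pickle
t=pickle.load(open("top0.pkl","rb"));s=pickle.load(open("side0.pkl","rb"))
f=t["frame"].astype(int)
b,_=blob((f.min(2)>195),(272,177),40);b=cv2.morphologyEx(b,cv2.MORPH_CLOSE,np.ones((3,3)))
P=cast(t,outline(b),(0,0,.005))[:,:2]
yaw=np.radians(19.56);c0=np.array([.589,.1548])
for _ in range(4):  # refine using long edge at -y and front edge at -x
    ex=np.array([np.cos(yaw),np.sin(yaw)]);ey=np.array([-ex[1],ex[0]]);q=np.c_[(P-c0)@ex,(P-c0)@ey]
    R=q[(abs(q[:,0])<.055)&(q[:,1]<-.045)];Lf=q[(abs(q[:,0]+.015)<.04)&(q[:,1]>.045)];F=q[(abs(q[:,1])<.042)&(q[:,0]<-.055)]
    k=np.polyfit(R[:,0],R[:,1],1);kf=np.polyfit(F[:,1],F[:,0],1)
    yaw+=k[0]
print("yaw deg",np.degrees(yaw),"front edge slope",kf[0],"R",k[1],"left",np.median(Lf[:,1]),"F",kf[1],"res",np.std(R[:,1]-np.polyval(k,R[:,0])))
ex=np.array([np.cos(yaw),np.sin(yaw)]);ey=np.array([-ex[1],ex[0]])
c0=c0+ex*(kf[1]+.067)+ey*(k[1]+.053);print("stand",c0)
A=np.array([*(-.5*ex),.866]);A/=np.linalg.norm(A)
vis=np.zeros((420,800,3),np.uint8);rays=[]
m=np.array([*(c0-.03*ex),.11])
obs=[]
for d,u,crop in((t,(272,178),(250,155,45)),(s,(234,214),(212,195,45))):
    f=d["frame"].astype(int);mk=(f[...,0]-f[...,2]>8)&(f.max(2)<165)&(f.max(2)>45)
    bb,c=blob(mk,u,22);bb=cv2.morphologyEx(bb,cv2.MORPH_CLOSE,np.ones((9,9)));obs.append((d,outline(bb)))
X=np.array([*(.866*ex),.5])  # cup x axis
Y=np.array([*ey,0])
def sel(d,o,m):
    Q=cast(d,o,m,A);cam,_=ray(d,[0,0]);v=Q-m;u=np.c_[v@X,v@Y];u/=np.linalg.norm(u,axis=1)[:,None]
    # rim seen as outline where the band below it is hidden: side away from camera w.r.t. the axis
    w=(m-cam);w=np.array([w@X,w@Y]);w/=np.linalg.norm(w)
    return (u@w>.1)&(u[:,0]>-.75)
for it in range(6):
    ks=[sel(d,o,m) for d,o in obs]
    res=lambda m:np.concatenate([np.linalg.norm(cast(d,o[k],m,A)-m,axis=1)-.029 for (d,o),k in zip(obs,ks)])
    r=least_squares(res,m,loss='soft_l1',f_scale=.001);m=r.x
print("mouth",m,[k.sum() for k in ks],"res",np.abs(res(m)).mean())
v=m[:2]-c0;print("mouth in stand",v@ex,v@ey)
seat=m-.066*A;print("seat",seat)
ims=[]
for (d,o),k,(x,y,w) in zip(obs,ks,((247,150,50),(207,195,50))):
    im=cv2.resize(d["frame"][y:y+w,x:x+w],(400,400),interpolation=cv2.INTER_CUBIC);S=400/w
    for p,kk in zip(o,k): cv2.circle(im,tuple(int(v) for v in (p-(x,y)+.5)*S),1,(0,0,255) if kk else (0,160,160),-1)
    for a in np.linspace(0,6.28,60): cv2.circle(im,tuple(int(v) for v in (proj(d,m+.029*(np.cos(a)*X+np.sin(a)*Y))-(x,y)+.5)*S),2,(0,255,0),-1)
    cv2.circle(im,tuple(int(v) for v in (proj(d,seat+.051*A-.036*X)-(x,y)+.5)*S),4,(255,0,255),-1)
    ims.append(im)
cv2.imwrite("pics/base.png",np.hstack(ims))
E
python3 base.py
```

```text
yaw deg 19.55532770394497 front edge slope -4.294038011467053e-06 R -0.05252869114785792 left 0.052550020569024095 F -0.06873201167765715 res 0.0004890367412143134
stand [0.58721014 0.15466439]
mouth [0.44155768 0.14697361 1.28254543] [np.int64(0), np.int64(0)] res nan
mouth in stand -0.13982526852473393 0.04150518620697066
seat [0.47265488 0.15801952 1.22538818]base.py:34: RuntimeWarning: Mean of empty slice.
  print("mouth",m,[k.sum() for k in ks],"res",np.abs(res(m)).mean())
  ret = ret.dtype.type(ret / rcount)
```

View pics/base.png

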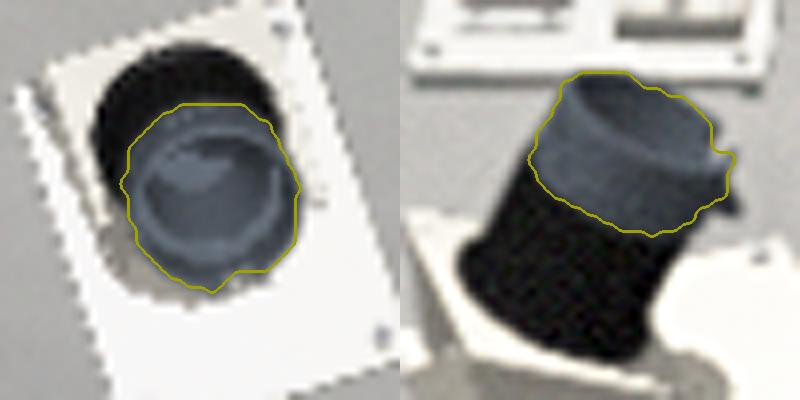

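```bash
python3 - <<'E'
s=open("base.py").read()
a=s.index("def sel");b=s.index("for it in range")
s=s[:a]+'''ks=[]
for (d,o),(x,y) in zip(obs,((247,150),(207,195))):
    p=(o-(x,y)+.5)*8
    ks.append((p[:,1]>170)&~((p[:,0]>195)&(p[:,1]>215)) if d is t else (p[:,1]<125)&(p[:,0]>160))
'''+s[b:].replace("    ks=[sel(d,o,m) for d,o in obs]\n","")
open("base.py","w").write(s)
E
python3 base.py
```

```text
yaw deg 19.55532770394497 front edge slope -4.294038011467053e-06 R -0.05252869114785792 left 0.052550020569024095 F -0.06873201167765715 res 0.0004890367412143134
stand [0.58721014 0.15466439]
mouth [0.57946889 0.15287512 0.13158978] [np.int64(180), np.int64(166)] res 0.004464642626021195
mouth in stand -0.007893617005764086 0.000905063216400191
seat [0.6105661  0.16392102 0.07443252]
```

View pics/base.png

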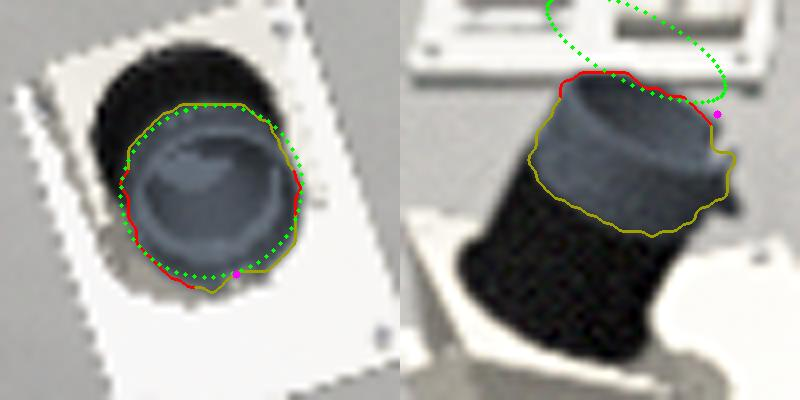

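```bash
python3 - <<'E'
s=open("base.py").read()
a=s.index("for it in range")
s=s[:a]+'''o1,r1=ray(t,(273.6,174.6));o2,r2=ray(s,(237.6,209.7))
q=np.linalg.lstsq(np.c_[r1[0],-r2[0]],o2-o1,rcond=None)[0];m=(o1+q[0]*r1[0]+o2+q[1]*r2[0])/2;print("init",m)
'''+s[a:]
s+='''
for j,((d,o),k) in enumerate(zip(obs,ks)): print("view",j,np.percentile(np.linalg.norm(cast(d,o[k],m,A)-m,axis=1)-.029,[5,25,50,75,95]).round(4))
'''
open("base.py","w").write(s)
E
python3 base.py
```

```text
yaw deg 19.55532770394497 front edge slope -4.294038011467053e-06 R -0.05252869114785792 left 0.052550020569024095 F -0.06873201167765715 res 0.0004890367412143134
stand [0.58721014 0.15466439]
init [0.57908666 0.15167748 0.1038883 ]
mouth [0.57818141 0.15199907 0.10319322] [np.int64(180), np.int64(166)] res 0.0016130490614724613
mouth in stand -0.009400063791482572 0.0005104874840931523
seat [0.60927861 0.16304497 0.04603596]
view 0 [-0.0026 -0.002  -0.0013 -0.0005  0.0032]
view 1 [-0.0027 -0.0016 -0.0004  0.0013  0.0035]
```

View pics/base.png

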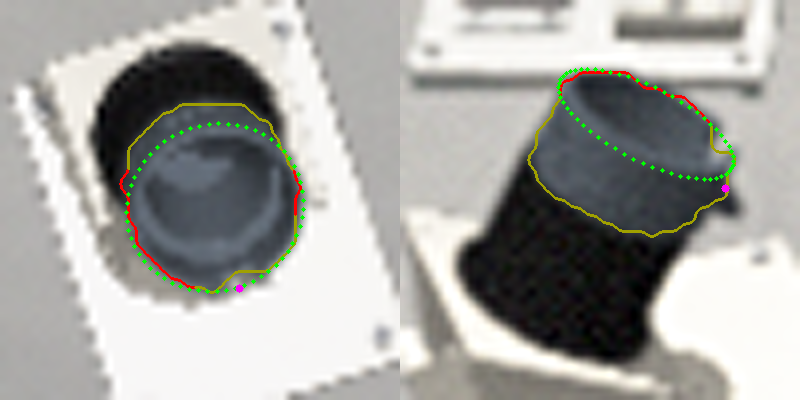

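```bash
cat > rob.py <<'E'
from bench import *
import numpy as np
from scipy.spatial.transform import Rotation as Rn
ys=np.radians(19.56);ex=np.array([np.cos(ys),np.sin(ys)])
A=np.array([-.5*ex[0],-.5*ex[1],.866]);A/=np.linalg.norm(A)
M=np.array([.5782,.1520,.1032]);Yst=np.array([-ex[1],ex[0],0])
CUP=dict(y=((.5208,.3572),11.),g=((.4775,-.1162),29.7))
H=.051
def quat(z,y):
    q=Rn.from_matrix(np.c_[np.cross(y,z),y,z]).as_quat();return q[[3,0,1,2]]
def qgrasp(c,s):
    a=np.radians(CUP[c][1]);return quat(np.array([0,0,-1.]),s*np.array([-np.sin(a),np.cos(a),0]))
def qplace(s): return quat(-A,s*Yst)
def pg(c,z): return np.array([*CUP[c][0],z])
def pp(n,h): return M+A*(H-.066+.026*n+h)   # TCP with n-th added cup h above home
def rep(*a):
    s=state();print(*a,"t",round(s["time"],2),"p",s["ee_pos"].round(4),"F",s["ft_force"].round(1),"gap",round(s["finger_gap"],4),"ff",round(float(s["finger_force"]),1))
E
python3 - <<'E'
from rob import *
for s in(1,-1):
  for p,q in[(pg(c,z),qgrasp(c,s)) for c in"yg" for z in(.2,H)]+[(pp(n,h),qplace(s)) for n in(1,2) for h in(.11,0)]:
    j=inverse_kinematics(p,q);print(s,None if j is None else np.round(j,2))
E
```

```text
1 [ 0.55  0.17  1.2  -0.    1.77 -1.22]
1 [ 0.55  0.21  1.42 -0.    1.51 -1.22]
1 [-0.31 -0.21  1.57 -0.    1.78 -2.4 ]
1 [-0.31 -0.16  1.8  -0.    1.51 -2.4 ]
1 [ 0.11 -0.57  1.91  0.12  1.29 -1.8 ]
1 [ 0.14 -0.38  1.95  0.11  1.06 -1.8 ]
1 [ 0.1  -0.6   1.89  0.12  1.34 -1.81]
1 [ 0.14 -0.43  1.94  0.11  1.12 -1.8 ]
-1 [ 0.55  0.17  1.2  -0.    1.77  1.93]
-1 [ 0.55  0.21  1.42 -0.    1.51  1.93]
-1 [-0.31 -0.21  1.57 -0.    1.78  0.74]
-1 [-0.31 -0.16  1.8  -0.    1.51  0.74]
-1 [ 0.11 -0.57  1.91  0.12  1.29  1.34]
-1 [ 0.14 -0.38  1.95  0.11  1.06  1.34]
-1 [ 0.1  -0.6   1.89  0.12  1.34  1.34]
-1 [ 0.14 -0.43  1.94  0.11  1.12  1.34]
```

```bash
cat >> rob.py <<'E'
def grasp(c):
    move_to(pg(c,.17),qgrasp(c,-1)); move_l(pg(c,H),.12); rep("at cup"); close(); rep("closed")
    move_l(pg(c,.20),.15); rep("lifted")
def insert(n,h0=.11):
    move_to(pp(n,h0),qplace(-1)); move_l(pp(n,.05),.12); rep("above")
E
python3 - <<'E'
from rob import *
import cv2,pickle
grasp("y")
move_to(pp(1,.11),qplace(-1)); move_l(pp(1,.05),.12); rep("above")
d=get_image("side");pickle.dump(d,open("side1.pkl","wb"))
d2=get_image("top")
cv2.imwrite("pics/s1.png",np.hstack([cv2.resize(d["frame"][140:240,190:290],(400,400),interpolation=2),cv2.resize(d2["frame"][120:220,220:320],(400,400),interpolation=2)]))
E
```

```text
at cup t 4.51 p [0.5214 0.3575 0.0523] F [-0.1 -0.8  0.6] gap 0.0876 ff 0.0
closed t 5.1 p [0.5209 0.3572 0.0512] F [ 0.4 -0.2  1. ] gap 0.0563 ff 30.0
lifted t 6.24 p [0.5204 0.357  0.1984] F [-0.5  0.7 -1.3] gap 0.0567 ff 30.0
above t 7.8 p [0.5497 0.1423 0.1563] F [-0.4  0.7 -0.7] gap 0.0565 ff 30.0
```

View pics/s1.png

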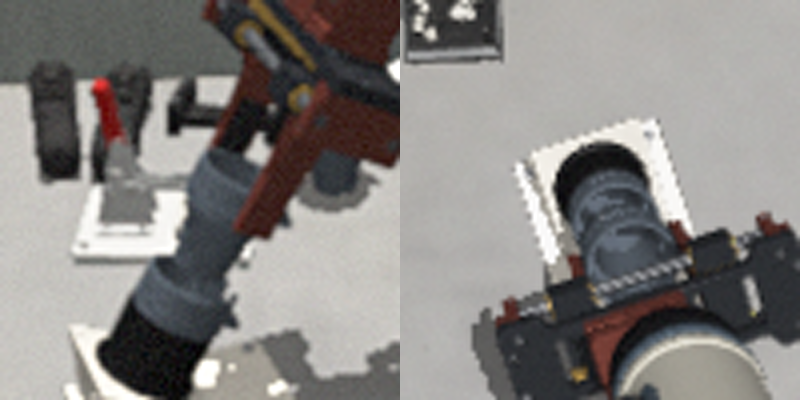

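The yellow cup is held coaxially just above the white cup's mouth. I'll lower it with force checks.

```bash
cat >> rob.py <<'E'
def lower(n,lim=8,h=.012,end=-.004):
    move_l(pp(n,h),.08); hold(.2); F0=state()["ft_force"]; rep("start")
    while h>end:
        h-=.001; move_l(pp(n,h),.03); s=state(); dF=s["ft_force"]-F0; e=(s["ee_pos"]-pp(n,0))
        print(round(h*1e3),"along",round(e@A*1e3,1),"dF",dF.round(1),"ax",round(dF@A,1))
        if np.linalg.norm(dF)>lim: break
    return h
E
python3 - <<'E'
from rob import *
lower(1);rep("end")
E
```

```text
start t 8.72 p [0.5675 0.1481 0.1238] F [-0.3  0.3 -1.1] gap 0.0563 ff 30.0
11 along 11.1 dF [ 0.8 -0.6  0.2] ax -0.1
10 along 9.9 dF [ 0.7  0.2 -0.5] ax -0.8
9 along 8.9 dF [-0.3 -0.4  0.3] ax 0.5
8 along 7.9 dF [0.3 0.6 0. ] ax -0.2
7 along 6.9 dF [ 0.7 -0.5 -0.2] ax -0.5
6 along 5.9 dF [ 0.2 -0.7 -0.3] ax -0.2
5 along 4.9 dF [ 0.3 -1.3  0.1] ax 0.2
4 along 3.9 dF [ 0.6 -0.3 -1. ] ax -1.1
3 along 2.9 dF [-1.7  0.1 -0. ] ax 0.8
2 along 1.9 dF [-0.6 -0.5 -0.7] ax -0.2
1 along 1.2 dF [-1.7 -1.4  2. ] ax 2.7
0 along 1.0 dF [-8.  -3.5  8.3] ax 11.5
end t 11.72 p [0.5728 0.1501 0.1137] F [-8.3 -3.2  7.2] gap 0.0567 ff 30.0
```

```bash
python3 - <<'E'
from rob import *
import cv2
gripper_open(); rep("open"); move_l(pp(1,.10),.15)
move_to(pg("g",.17),qgrasp("g",-1)); rep()
d=get_image("side");d2=get_image("top")
import pickle;pickle.dump((d,d2),open("after1.pkl","wb"))
cv2.imwrite("pics/s2.png",np.hstack([cv2.resize(d["frame"][180:250,200:270],(400,400),interpolation=2),cv2.resize(d2["frame"][145:205,240:300],(400,400),interpolation=2)]))
E
```

```text
open t 12.39 p [0.573  0.1502 0.1127] F [-0.1 -0.7 -0.2] gap 0.088 ff 0.0
t 14.2 p [ 0.4777 -0.1155  0.1694] F [-0.4  0.8  0.7] gap 0.0877 ff 0.0
```

View pics/s2.png

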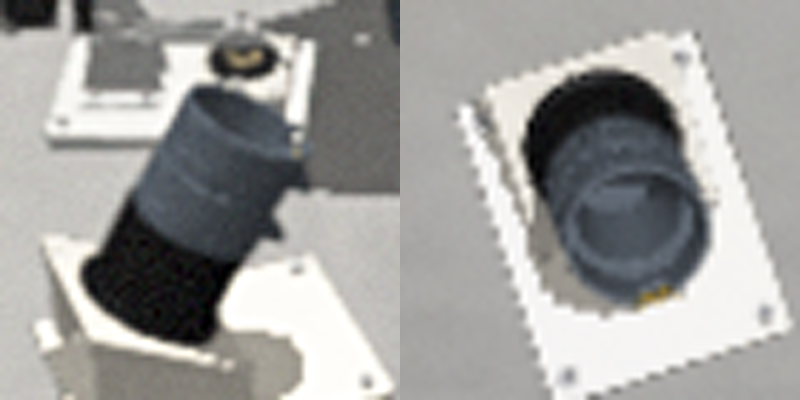

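The yellow cup sits flush on the white one with the labels in line. Next is the green cup.

```bash
python3 - <<'E'
from rob import *
grasp("g"); insert(2); lower(2); rep("end")
E
```

```text
at cup t 15.69 p [ 0.4781 -0.1164  0.052 ] F [-0.   0.5  0.1] gap 0.088 ff 0.0
closed t 16.28 p [ 0.4776 -0.1162  0.0512] F [0.3 0.4 1.3] gap 0.0567 ff 30.0
lifted t 17.43 p [ 0.4771 -0.1161  0.1987] F [ 0.4 -0.1 -0.2] gap 0.0564 ff 30.0
above t 19.04 p [0.5375 0.137  0.1788] F [-1.2  0.4 -0.2] gap 0.0568 ff 30.0
start t 19.87 p [0.5553 0.1438 0.1465] F [ 0.4  0.5 -0.4] gap 0.0567 ff 30.0
11 along 11.1 dF [-0.9 -0.7  0. ] ax 0.5
10 along 9.9 dF [-0.2 -0.5  0.1] ax 0.3
9 along 8.9 dF [ 0.1 -0.9 -0. ] ax 0.1
8 along 7.9 dF [-0.5 -0.1 -0.1] ax 0.1
7 along 6.9 dF [-0.5 -0.3 -0.1] ax 0.2
6 along 5.9 dF [-0.9 -1.3  0.7] ax 1.2
5 along 4.9 dF [-0.5  0.8  1.3] ax 1.2
4 along 3.9 dF [-0.7 -0.7 -0.3] ax 0.2
3 along 2.9 dF [-1.1 -0.5 -1. ] ax -0.3
2 along 1.9 dF [ 0.3 -0.5 -0.1] ax -0.1
1 along 1.2 dF [-2.2 -0.7  1.1] ax 2.1
0 along 0.9 dF [-6.  -2.2  5.7] ax 8.1
end t 22.87 p [0.5607 0.1458 0.1362] F [-5.7 -1.7  5.3] gap 0.0566 ff 30.0
```

```bash
python3 - <<'E'
from rob import *
import cv2
gripper_open(); move_l(pp(2,.10),.15)
move_to(pg("g",.2),qgrasp("g",-1)); rep()
d=get_image("side");d2=get_image("top")
cv2.imwrite("pics/s3.png",np.hstack([cv2.resize(d["frame"][170:250,200:280],(400,400),interpolation=2),cv2.resize(d2["frame"][145:205,240:300],(400,400),interpolation=2)]))
E
```

```text
t 25.32 p [ 0.4776 -0.1155  0.1994] F [0.2 0.2 1. ] gap 0.0882 ff 0.0
```

View pics/s3.png

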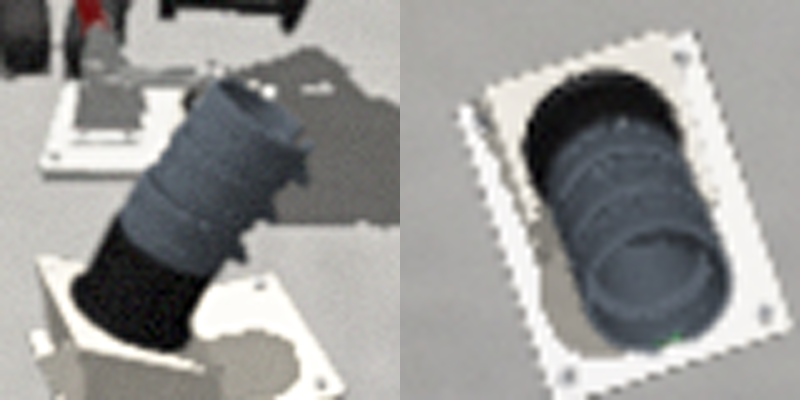

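All three cups are nested flush, with evenly spaced bands and the labels in line at the front, so I'm handing the job in.

```bash
python3 -c "
from bench import *
print(job_done())"
```

```text
the job is handed in; nothing more can be done
None
```

The job is handed in: yellow is nested on white and green on yellow, and in the last pictures all three sit flush with labels in line at the front, at about 25 s of the 54 s limit; the hand-in call did not return a verdict.

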